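# Turn the V-block over and load it in the grinding jig

### The arm

A 6-joint arm with a two-finger parallel gripper is mounted at the origin on the work surface. World frame = base frame: x ahead of the robot, y to its left, z up, the work surface at z = 0. Lengths are in m, angles in degrees, forces in N, time in s.
With the tool pointing down it reaches from about 0.4 to 0.825 m from the base axis. Payload 7 kg.
Tool frame: the origin (TCP) lies midway between the tips of the shut fingers; the grasp point (between the pads) lies r.pinch_z behind it (r.pinch_z is the distance from the TCP to the grasp point, in m); z points along the fingers, y is the line along which they close (so a half turn about z gives the same grasp; the last joint's range is limited). The gripper opens to 88 mm and grips with 3 to 60 N. Pads are 19 mm wide; open, the fingers measure 130 mm over their backs; the gripper's body (78 mm by 193 mm) begins 47 mm behind the grasp point.
Start: joints at [92.596, 20.546, 0.682, 0, -70.136, -16.507], TCP at [0.162, 0.655, 0.227] pointing down, gripper open.
Joint ranges: [-176.03, 176.03], [-82.01, 121.73], [-58.28, 71.71], [-173.87, 95.51], [-174.79, -0.11], [-173.66, 173.66]. Speed limits (degrees/s): [136.94, 136.94, 172.46, 180, 180, 180].

### API

Orientations are given as [roll, pitch, yaw] about the fixed x, y, z axes, in that order (R = Rz(yaw) Ry(pitch) Rx(roll)).
In Python, from plant import r, optics, job gives the robot as it stands.
- The arm moves only by the shell command python3 -m crank 'ROWS' [FORCE]. ROWS is JSON, a list of rows, each an object with "xyz": the shift along the tool's x, y, z in units of 30 mm (1.0 is 30 mm), a list of three; "delta_rot": the turn, a rotation vector about the tool's x, y, z in degrees, a list of three; "claw": the closure, from 0 (fully open) to 1 (shut). A call has 1 to 20 rows; each row is the pose to reach, as a shift and turn from the pose commanded when the call began, along the tool's axes at that moment; what a row does not reach only later rows make up. A row lasts 1/8 s, in which the tool goes at most 62.5 mm and 10.7 degrees, less where a joint would pass 70% of its speed; a pose out of reach is approached as far as the arm can. A call with a gripper value outside its range is refused whole. The fingers move at their own pace and stop on an object; FORCE is the grip in N (left out, the last holds). Time passes only in rows, so rows that repeat a pose let the fingers close. It gives the time, the measured TCP pose, the force, the opening and the grip force at its end, in the units of the state.
- r.get_state(): the state, without advancing time (a new reading comes with each control period).
- optics.capture(name): name is "scene" or "top" or "wrist"; returns a dict with "img" (400x640x3 uint8, blue, green, red), "fovy" (degrees; the focal length in pixels is half the picture's height over the tangent of half this angle, whatever the lens; pixels are square), "cx", "cy" (the principal point, pixels), "dist" ([k1, k2, p1, p2, k3] as OpenCV has them; the pictures are not rectified), "eye" and "rotation" of the camera in the world; the wrist camera has in their place "hand_eye" (4x4, takes a point from camera to tool coordinates, whose origin is the TCP and whose axes are the flange's). Camera axes: x right, y up, looking along -z (the intrinsics and any distortion apply to the point x, -y, -z); pixel columns grow to the right and rows downward; lengths in m; the calibration is good to about 2 mm. A picture is of the moment at which its call begins: read the wrist's pose just before it. There is no depth.
- job.close_job(): hands the job in; it is judged then, once.
The state is a dict: "time_s": time; "joints": joint angles; "qd": joint speeds; "joint_torque": joint torques, N m; "tcp_pos": TCP position; "eef_rot": TCP orientation; "contact_force": force on the tool from outside, world axes, zero at the start; "moment": the same for the moment, N m; "gripper_width": finger opening in m; "gripper_force": force on a finger pad.
Only numpy, scipy, OpenCV 4.12 (cv2) and the standard library are available. Lean on these libraries where they do the work, as an engineer would, in place of code of your own. Each camera call takes 0.05 s, during which the arm holds its last target. There are 200 camera calls.

### The job

The steel V-block lies upside down on the bench, groove down, with the two screw holes of its underside showing. Swing the jig's dust cover aside on its pin, all the way to its stop, turn the V-block over and set it down gently, groove up, in the jig's seat so that it lies flat between the low strips. Leave the cover open and do not disturb the plain block, the tin or the brush.

Things in the scene. Friction and masses are not known exactly. Their poses are not given: they have to be found in the camera images.
- vblock: Steel V-block 56 (its x) x 42 (y) x 40 mm (z), 0.5 to 0.8 kg; origin at its centre. A 90 degree V-groove 28 mm wide, 14 mm deep runs along x in the +z face; the flat -z face shows two dark 12 mm screw holes. Sides and ends are flat: it stands steadily on any of them. Starts upside down (+z down) in one of two places on the bench; the plain block is in the other.
- jig: Flat grey jig fixed on the bench, 120 (its x) x 170 (y) x 20 mm high; z up. Origin on its underside below the seat's centre (base from y = -55 to +115 mm). Bolt heads 5 mm high at (+-47, -40) and (+-47, 100) mm; the cover's pin at (0, 90) mm.
- jig_seat (a point): Centre of the seat, on its surface 20 mm above the bench; jig's axes. A flat 48 mm along x by 62 mm along y between four low strips 6 mm high, 9 mm wide: 3 mm play all round a V-block whose length lies along the jig's y, either end first. The strips of the long sides are 50 mm long, the end ones 30 mm.
- cover (a joint): Dust cover's angle about its upright pin: 0 = over the seat (pointing along the jig's -y), grows counter-clockwise seen from above to 1.75 rad at its stop (along about +x). Light friction (1 N at the knob), stays where left. Steel plate 76 mm wide, 4 mm thick, top 32 mm above the bench, reaching 134 mm from the pin. Starts nearly closed.
- cover_knob (a point): On the axis of the cover's black upright round knob (16 mm diameter, from 32 to 72 mm above the bench), 58 mm above the bench and 120 mm from the pin's axis; axes of the cover, z up.
- cover_hinge (a point): On the vertical axis of the cover's pin, 30 mm above the bench; turns with the cover, whose knob lies along its -y. The pin's head rises to 42 mm.
- plain_block: Plain steel block without groove or holes, 60 x 40 x 32 mm, origin at its centre, lying on the bench. Bystander.
- tin: Round metal tin, 66 mm diameter, 50 mm high, origin at the centre of its underside. Bystander.
- brush: Hand brush lying on the bench along its x (handle to -x), about 0.2 m long. Bystander.
Not all that is in view belongs to the job. What is shaped like the vblock but purple is not meant. Several things have the shape of the jig; the one meant has the colours described above.

How it is judged:
By the outcome, as a careful person would: the job done as asked, in the order asked, and still so for the second after the job is handed in, with the robot touching nothing.
It also fails if it takes over 72 s, if anything falls off the work surface, if the arm or the gripper's body presses on something with over 40 N, if the wrist force passes 120 N, or if a joint passes its speed limit or range.

## Working session

There is one attempt and no reset: what is moved stays moved. The work goes in short steps, Python scripts to look and compute and a shell command to move; the robot and the scene stay as the last step left them, time stands still between calls to the robot, and variables do not carry over. Pictures are saved under pics/ and viewed, at most 10 in all, crops included, and the job is handed in when it is done.

```bash
ls; mkdir -p pics; cat > h.py <<'E'
import numpy as np, cv2
from scipy.spatial.transform import Rotation as R
from plant import r, optics, job
def cam(name):
    s=r.get_state(); d=optics.capture(name)
    if 'eye' in d: E=np.array(d['eye']);M=np.array(d['rotation'])
    else:
        T=np.eye(4);T[:3,:3]=R.from_euler('xyz',s['eef_rot'],degrees=True).as_matrix();T[:3,3]=s['tcp_pos']
        T=T@np.array(d['hand_eye']);E=T[:3,3];M=T[:3,:3]
    f=200/np.tan(np.radians(d['fovy']/2))
    K=np.array([[f,0,d['cx']],[0,f,d['cy']],[0,0,1]])
    return dict(img=d['img'],E=E,M=M,K=K,D=np.array(d['dist'],float))
def ray(c,p):
    u=cv2.undistortPoints(np.array(p,float).reshape(-1,1,2),c['K'],c['D']).reshape(-1,2)
    return np.c_[u[:,0],-u[:,1],-np.ones(len(u))]@c['M'].T
def plane(c,p,z):
    d=ray(c,p); return c['E']+d*((z-c['E'][2])/d[:,2])[:,None]
def proj(c,P):
    q=(np.atleast_2d(P)-c['E'])@c['M']; q=q*[1,-1,-1]
    return cv2.projectPoints(q,np.zeros(3),np.zeros(3),c['K'],c['D'])[0].reshape(-1,2)
E
python3 - <<'E'
from h import *
for n in('top','scene','wrist'):
    c=cam(n); cv2.imwrite(f'pics/{n}0.png',c['img']); print(n,c['E'],c['M'][:,2])
s=r.get_state();print(s,r.pinch_z)
E
```

```text
picsTraceback (most recent call last):
  File "<stdin>", line 3, in <module>
IndexError: too many indices for array: array is 1-dimensional, but 2 were indexed
```

View pics/top0.png

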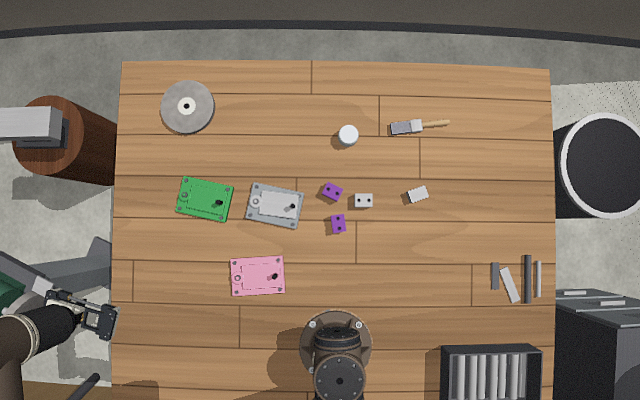

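```bash
sed -i "s/M=np.array(d\['rotation'\])/M=R.from_euler('xyz',d['rotation'],degrees=True).as_matrix()/" h.py; python3 - <<'E'
from h import *
c=cam('top'); im=c['img']
cv2.imwrite('pics/topcrop.png',cv2.resize(im[150:260,160:450],None,fx=2.75,fy=2.75,interpolation=cv2.INTER_CUBIC))
n=['vb','plain','tin','jigcentre','pin?','knob','p1','p2','base','greenknob']
for k,p,z in zip(n,[(364,200),(417,193),(348,134),(275,206),(256,201),(292,206),(332,191),(338,223),(336,342),(219,203)],[.04,.032,.05,.02,.042,.07,.04,.04,.0,.07]): print(k,plane(c,[p],z)[0].round(3))
s=cam('scene');cv2.imwrite('pics/scene0.png',s['img']);print(s['E'],s['M'][:,2])
E
```

```text
vb [ 0.474 -0.086  0.04 ]
plain [ 0.5   -0.258  0.032]
tin [ 0.684 -0.033  0.05 ]
jigcentre [0.453 0.198 0.02 ]
pin? [0.467 0.256 0.042]
knob [0.451 0.14  0.07 ]
p1 [0.502 0.016 0.04 ]
p2 [ 0.401 -0.004  0.04 ]
base [ 0.013 -0.004  0.   ]
greenknob [0.458 0.367 0.07 ]
[1.27872431 0.17098511 0.63978177] [0.81244059 0.11779119 0.57102147]
```

View pics/topcrop.png

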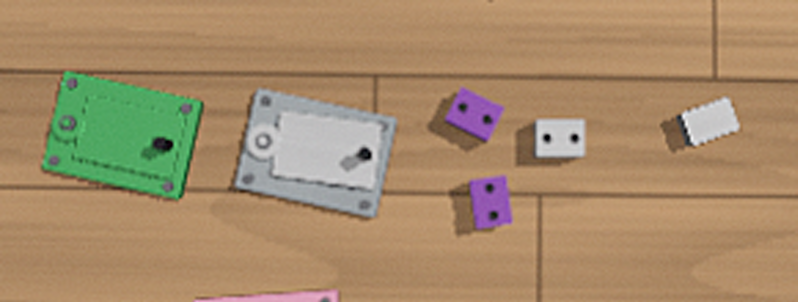

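View pics/scene0.png

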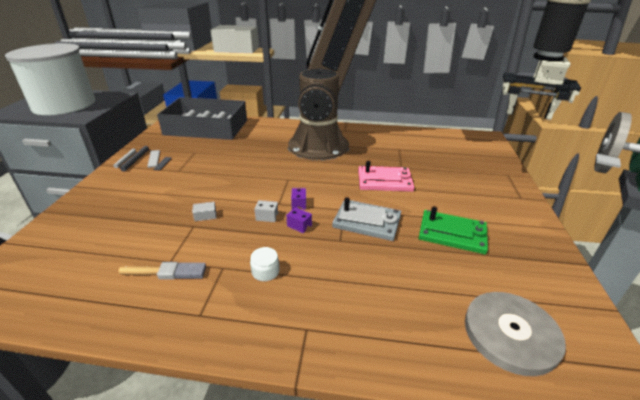

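V-block: the grey-white one with two holes at px (364,200). (332,191) and (338,223) are purple and (417,193) has no holes. Of the three jigs, green (205,198), pink (258,276) and grey (275,205), the grey one is meant: grey base, pale cover, black knob at (292,206). The enlarged crop confirms both choices. First I'll move over the jig for a wrist view.

```bash
cat >> h.py <<'E'
def pose(p,yaw,tilt):
    """target TCP from grasp point p, yaw, tilt (deg): tilt>0 points the fingers toward tool x"""
    Rt=(R.from_euler('z',yaw,degrees=True)*R.from_euler('x',180,degrees=True)*R.from_euler('y',tilt,degrees=True))
    return np.array(p)+Rt.apply([0,0,r.pinch_z]),Rt
def rows(start,target):
    """start,target=(tcp,Rot) -> units, rotvec"""
    d=start[1].inv().apply(np.array(target[0])-start[0])/.03
    return d.round(3),(start[1].inv()*target[1]).as_rotvec(degrees=True).round(2)
def now():
    s=r.get_state(); return np.array(s['tcp_pos']),R.from_euler('xyz',s['eef_rot'],degrees=True)
E
python3 -m crank '[{"xyz":[13,12.7,0],"delta_rot":[0,0,0],"claw":0},{"xyz":[13,12.7,0],"delta_rot":[0,0,0],"claw":0},{"xyz":[13,12.7,0],"delta_rot":[0,0,0],"claw":0},{"xyz":[13,12.7,0],"delta_rot":[0,0,0],"claw":0},{"xyz":[13,12.7,0],"delta_rot":[0,0,0],"claw":0},{"xyz":[13,12.7,0],"delta_rot":[0,0,0],"claw":0},{"xyz":[13,12.7,0],"delta_rot":[0,0,0],"claw":0},{"xyz":[13,12.7,0],"delta_rot":[0,0,0],"claw":0},{"xyz":[13,12.7,0],"delta_rot":[0,0,0],"claw":0},{"xyz":[13,12.7,0],"delta_rot":[0,0,0],"claw":0},{"xyz":[13,12.7,0],"delta_rot":[0,0,0],"claw":0},{"xyz":[13,12.7,0],"delta_rot":[0,0,0],"claw":0},{"xyz":[13,12.7,0],"delta_rot":[0,0,0],"claw":0}]'
python3 - <<'E'
from h import *
c=cam('wrist'); cv2.imwrite('pics/w1.png',c['img']); print(r.get_state()['joints'].round(1), c['E'])
E
```

```text
time_s: 1.88
tcp_pos: [0.4489, 0.1924, 0.2266]
eef_rot: [-180.0, -0.0, -13.8]
contact_force: [-0.6, -0.7, 0.5]
gripper_width: 0.0874
gripper_force: 0.0
[ 46.3   2.7 -22.2  -0.  -65.1  29.9] [0.51375832 0.17688459 0.38456677]
```

View pics/w1.png

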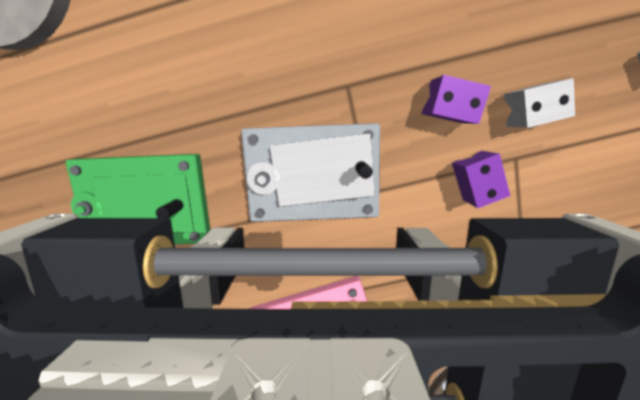

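Wrist view: grey jig with bolts at about (253,139), (368,132), (373,209), (259,213), pin (262,179), knob top (367,172). The V-block's holes are at (536,106) and (564,100).

```bash
python3 - <<'E'
from h import *
c=cam('wrist'); g=cv2.cvtColor(c['img'],cv2.COLOR_BGR2GRAY).astype(float)
def dark(p,w,t=None):
    x,y=p; a=g[y-w:y+w+1,x-w:x+w+1]; t=(a.min()+np.median(a))/2 if t is None else t
    m=(a<t); ys,xs=np.nonzero(m); return (x-w+xs.mean(),y-w+ys.mean(),m.sum())
b=[dark(p,7) for p in[(253,139),(368,132),(373,209),(259,213)]]
print(np.round(b,1)); B=plane(c,[q[:2] for q in b],.025); print(B.round(4)); print([np.linalg.norm(B[i]-B[(i+1)%4]).round(4) for i in range(4)])
y=(B[0]+B[3]-B[1]-B[2])[:2]; y/=np.linalg.norm(y); yaw=np.degrees(np.arctan2(-y[0],y[1])); print('jig yaw',yaw)
seat=B.mean(0)[:2]-.03*y; pin=seat+.09*y; print('seat',seat,'pin',pin, 'pin meas',plane(c,[(262.5,179)],.042))
m=(g<50).astype(np.uint8)[150:195,340:385]; ys,xs=np.nonzero(m); print('black',xs.min()+340,xs.max()+340,ys.min()+150,ys.max()+150,m.sum())
k=plane(c,[(367,172)],.070)[0]; print('knob',k,np.linalg.norm(k[:2]-pin))
h=[dark(p,6) for p in[(536,106),(564,100)]];H=plane(c,[q[:2] for q in h],.04);print(np.round(h,1),H.round(4),'vb',H.mean(0).round(4),'dir',np.degrees(np.arctan2(*(H[0]-H[1])[1::-1])),np.linalg.norm(H[0]-H[1]))
E
```

```text
[[252.6 139.4  81. ]
 [368.5 132.5  42. ]
 [368.5 208.9  52. ]
 [259.2 212.8  63. ]]
[[0.5147 0.2602 0.025 ]
 [0.4893 0.1228 0.025 ]
 [0.3958 0.1419 0.025 ]
 [0.424  0.2791 0.025 ]]
[np.float64(0.1397), np.float64(0.0955), np.float64(0.1401), np.float64(0.0927)]
jig yaw -11.045833498821851
seat [0.4502025  0.17157842] pin [0.46744598 0.2599111 ] pin meas [[0.4675857  0.25834263 0.042     ]]
black 356 370 163 176 140
knob [0.4517606  0.13954425 0.07      ] 0.1213845568757862
[[536.2 106.   58. ]
 [563.6  99.4  57. ]] [[ 0.4746 -0.0673  0.04  ]
 [ 0.4746 -0.0992  0.04  ]] vb [ 0.4746 -0.0833  0.04  ] dir 90.07523563325998 0.03184422209259305
```

```bash
python3 - <<'E'
from h import *
s=now(); Rt=s[1]; pin=np.array([.4672,.2595])
k=np.array([.4515,.1395]); a0=np.degrees(np.arctan2(*(k-pin)[::-1])); print(a0)
K=(np.r_[k,.042],Rt)
print(rows(s,(np.r_[k,.12],Rt)),rows(s,K))
for a in np.linspace(a0,1,11)[1:]:
    q=pin+.1205*np.array([np.cos(np.radians(a)),np.sin(np.radians(a))]); print(round(a),rows(K,(np.r_[q,.042],Rt))[0])
E
```

```text
-97.45386009408882
(array([0.503, 1.687, 3.552]), array([0., 0., 0.])) (array([0.503, 1.687, 6.152]), array([0., 0., 0.]))
-88 [ 0.674 -0.152 -0.   ]
-78 [ 1.317 -0.401 -0.   ]
-68 [ 1.908 -0.756 -0.   ]
-58 [ 2.429 -1.207  0.   ]
-48 [ 2.866 -1.74   0.   ]
-38 [ 3.205 -2.34   0.   ]
-29 [ 3.437 -2.99   0.   ]
-19 [ 3.554 -3.669  0.   ]
-9 [ 3.553 -4.358  0.   ]
1 [ 3.434 -5.038  0.   ]
```

```bash
python3 -m crank '[{"xyz":[0.5,1.69,3.5],"delta_rot":[0,0,0],"claw":0},{"xyz":[0.5,1.69,3.5],"delta_rot":[0,0,0],"claw":0.3},{"xyz":[0.5,1.69,4.5],"delta_rot":[0,0,0],"claw":0.3},{"xyz":[0.5,1.69,5.5],"delta_rot":[0,0,0],"claw":0.3},{"xyz":[0.5,1.69,6.15],"delta_rot":[0,0,0],"claw":0.3},{"xyz":[0.5,1.69,6.15],"delta_rot":[0,0,0],"claw":1},{"xyz":[0.5,1.69,6.15],"delta_rot":[0,0,0],"claw":1},{"xyz":[0.5,1.69,6.15],"delta_rot":[0,0,0],"claw":1},{"xyz":[0.5,1.69,6.15],"delta_rot":[0,0,0],"claw":1},{"xyz":[0.5,1.69,6.15],"delta_rot":[0,0,0],"claw":1},{"xyz":[0.5,1.69,6.15],"delta_rot":[0,0,0],"claw":1},{"xyz":[0.5,1.69,6.15],"delta_rot":[0,0,0],"claw":1}]' 10
```

```text
time_s: 3.48
tcp_pos: [0.453, 0.1406, 0.0426]
eef_rot: [-179.8, -0.1, -13.9]
contact_force: [1.0, 5.9, -2.0]
gripper_width: 0.0154
gripper_force: 10.0
```

```bash
python3 -m crank '[{"xyz":[0.67,-0.15,0],"delta_rot":[0,0,0],"claw":1},{"xyz":[1.32,-0.4,0],"delta_rot":[0,0,0],"claw":1},{"xyz":[1.91,-0.76,0],"delta_rot":[0,0,0],"claw":1},{"xyz":[2.43,-1.21,0],"delta_rot":[0,0,0],"claw":1},{"xyz":[2.87,-1.74,0],"delta_rot":[0,0,0],"claw":1},{"xyz":[3.2,-2.34,0],"delta_rot":[0,0,0],"claw":1},{"xyz":[3.44,-2.99,0],"delta_rot":[0,0,0],"claw":1},{"xyz":[3.55,-3.67,0],"delta_rot":[0,0,0],"claw":1},{"xyz":[3.55,-4.36,0],"delta_rot":[0,0,0],"claw":1},{"xyz":[3.43,-5.04,0],"delta_rot":[0,0,0],"claw":1},{"xyz":[3.4,-5.15,0],"delta_rot":[0,0,0],"claw":1},{"xyz":[3.4,-5.15,0],"delta_rot":[0,0,0],"claw":1}]'
```

```text
time_s: 4.97
tcp_pos: [0.5877, 0.2605, 0.0421]
eef_rot: [179.6, 0.0, -13.9]
contact_force: [8.2, -22.8, 6.6]
gripper_width: 0.0223
gripper_force: 10.0
```

```bash
python3 -m crank '[{"xyz":[0,0.1,0],"delta_rot":[0,0,0],"claw":0.4},{"xyz":[0,0.1,0],"delta_rot":[0,0,0],"claw":0.4},{"xyz":[0,0.1,0],"delta_rot":[0,0,0],"claw":0.4},{"xyz":[0,0.1,-2],"delta_rot":[0,0,0],"claw":0.2},{"xyz":[0,0.1,-4],"delta_rot":[0,0,0],"claw":0},{"xyz":[-2,3,-6],"delta_rot":[0,0,0],"claw":0},{"xyz":[-3,6,-6],"delta_rot":[0,0,0],"claw":0},{"xyz":[-3,6,-6],"delta_rot":[0,0,0],"claw":0},{"xyz":[-3,6,-6],"delta_rot":[0,0,0],"claw":0}]'
python3 - <<'E'
from h import *
s=now()
c=cam('wrist'); cv2.imwrite('pics/w2.png',c['img']); print(s[0])
print('hinge,knob end, vb corners proj', proj(c,[[.4672,.2595,.042],[.5872,.258,.072],[.4746,-.0833,.04]]).round(0))
t=pose([.4746,-.0833,.15],-90,-45); print(t[0],rows(s,t)); t2=pose([.4746,-.0833,.027],-90,-45); print(rows(t,t2))
E
```

```text
time_s: 6.1
tcp_pos: [0.4554, 0.1098, 0.2233]
eef_rot: [-179.9, -0.1, -13.9]
contact_force: [0.9, 0.3, -0.1]
gripper_width: 0.0877
gripper_force: 0.0
[0.45536843 0.10979119 0.22328686]
hinge,knob end, vb corners proj [[198. 202.]
 [147.  98.]
 [481. 125.]]
[ 0.4746     -0.07000639  0.13670639] (array([2.061, 5.669, 2.876]), array([ 29.64, -38.03,  71.94]))
(array([ 2.899, -0.   ,  2.899]), array([0., 0., 0.]))
```

View pics/w2.png

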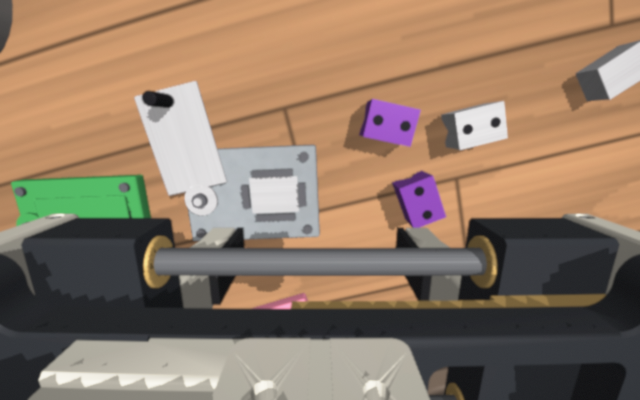

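Cover is open at its stop: knob top at (148,98), predicted (147,98). The seat is clear, and the V-block's hole midpoint is at (482,125), as predicted. Next, the tilted pose above the V-block.

```bash
python3 -m crank '[{"xyz":[2.06,5.67,1],"delta_rot":[29.6,-38,72],"claw":0},{"xyz":[2.06,5.67,1],"delta_rot":[29.6,-38,72],"claw":0},{"xyz":[2.06,5.67,1],"delta_rot":[29.6,-38,72],"claw":0},{"xyz":[2.06,5.67,1],"delta_rot":[29.6,-38,72],"claw":0},{"xyz":[2.06,5.67,1],"delta_rot":[29.6,-38,72],"claw":0},{"xyz":[2.06,5.67,1],"delta_rot":[29.6,-38,72],"claw":0},{"xyz":[2.06,5.67,2.88],"delta_rot":[29.6,-38,72],"claw":0},{"xyz":[2.06,5.67,2.88],"delta_rot":[29.6,-38,72],"claw":0},{"xyz":[2.06,5.67,2.88],"delta_rot":[29.6,-38,72],"claw":0},{"xyz":[2.06,5.67,2.88],"delta_rot":[29.6,-38,72],"claw":0},{"xyz":[2.06,5.67,2.88],"delta_rot":[29.6,-38,72],"claw":0},{"xyz":[2.06,5.67,2.88],"delta_rot":[29.6,-38,72],"claw":0},{"xyz":[2.06,5.67,2.88],"delta_rot":[29.6,-38,72],"claw":0}]'
python3 - <<'E'
from h import *
s=now();print(r.get_state()['joints'].round(1)); t=pose([.4746,-.0833,.027],-90,-45); print(rows(s,t))
E
```

```text
time_s: 7.78
tcp_pos: [0.4765, -0.0684, 0.1362]
eef_rot: [179.9, 44.8, -90.0]
contact_force: [0.1, 0.3, 0.5]
gripper_width: 0.0876
gripper_force: 0.0
[-20.8  22.9  -8.2 -41.7 -81.3  35.9]
(array([2.915, 0.06 , 2.858]), array([ 0.07, -0.2 ,  0.01]))
```

```bash
python3 -m crank '[{"xyz":[0.8,0.06,0.8],"delta_rot":[0,0,0],"claw":0},{"xyz":[1.6,0.06,1.6],"delta_rot":[0,0,0],"claw":0},{"xyz":[2.2,0.06,2.2],"delta_rot":[0,0,0],"claw":0},{"xyz":[2.6,0.06,2.6],"delta_rot":[0,0,0],"claw":0},{"xyz":[2.9,0.06,2.87],"delta_rot":[0,0,0],"claw":0},{"xyz":[2.9,0.06,2.87],"delta_rot":[0,0,0],"claw":0},{"xyz":[2.9,0.06,2.87],"delta_rot":[0,0,0],"claw":1},{"xyz":[2.9,0.06,2.87],"delta_rot":[0,0,0],"claw":1},{"xyz":[2.9,0.06,2.87],"delta_rot":[0,0,0],"claw":1},{"xyz":[2.9,0.06,2.87],"delta_rot":[0,0,0],"claw":1},{"xyz":[2.9,0.06,2.87],"delta_rot":[0,0,0],"claw":1},{"xyz":[2.9,0.06,2.87],"delta_rot":[0,0,0],"claw":1}]' 45
python3 - <<'E'
from h import *
s=now(); g=s[0]-s[1].apply([0,0,r.pinch_z]); print('grasp',g)
up=(s[0]+[0,0,.13],s[1]); print('up',rows(s,up))
m=pose([.42,-.36,.12],-120,45); print('via',rows(up,m)); t=pose([.42,-.36,.032],-120,45); print(rows(m,t))
E
```

```text
time_s: 9.28
tcp_pos: [0.4743, -0.0698, 0.0134]
eef_rot: [179.9, 44.8, -90.1]
contact_force: [-0.6, -1.1, 1.4]
gripper_width: 0.0419
gripper_force: 45.0
grasp [ 0.47435088 -0.0830933   0.02669615]
up (array([-3.056,  0.008, -3.073]), array([0., 0., 0.]))
via (array([ 7.995,  2.026, -6.223]), array([6.000e-02, 8.758e+01, 3.321e+01]))
(array([-2.074, -0.   ,  2.074]), array([0., 0., 0.]))
```

```bash
python3 -m crank '[{"xyz":[-1,0,-1],"delta_rot":[0,0,0],"claw":1},{"xyz":[-2,0,-2],"delta_rot":[0,0,0],"claw":1},{"xyz":[-3,0,-3],"delta_rot":[0,0,0],"claw":1},{"xyz":[-3,0,-3],"delta_rot":[0,0,0],"claw":1},{"xyz":[-2,0.3,-4],"delta_rot":[0,9,3.4],"claw":1},{"xyz":[-1.1,0.5,-4.7],"delta_rot":[0,18,6.8],"claw":1},{"xyz":[-0.2,0.8,-5.4],"delta_rot":[0,27,10.2],"claw":1},{"xyz":[0.7,1,-6],"delta_rot":[0,36,13.6],"claw":1},{"xyz":[1.6,1.2,-6.7],"delta_rot":[0,45,17],"claw":1},{"xyz":[2.5,1.4,-7.4],"delta_rot":[0,54,20.4],"claw":1},{"xyz":[3.4,1.6,-8.1],"delta_rot":[0,63,23.9],"claw":1},{"xyz":[4.2,1.8,-8.8],"delta_rot":[0,72,27.3],"claw":1},{"xyz":[4.94,2.03,-9.3],"delta_rot":[0,81,30.7],"claw":1},{"xyz":[4.94,2.03,-9.3],"delta_rot":[0.06,87.6,33.2],"claw":1},{"xyz":[4.94,2.03,-9.3],"delta_rot":[0.06,87.6,33.2],"claw":1},{"xyz":[4.94,2.03,-9.3],"delta_rot":[0.06,87.6,33.2],"claw":1},{"xyz":[4.94,2.03,-9.3],"delta_rot":[0.06,87.6,33.2],"claw":1}]' 45
python3 - <<'E'
from h import *
s=now(); print(r.get_state()['joints'].round(1)); g=s[0]-s[1].apply([0,0,r.pinch_z]); print('grasp',g,s[1].as_matrix()[:,2])
c=cam('scene'); 
p=proj(c,[g])[0]; x,y=p.astype(int); print(p); cv2.imwrite('pics/s2.png',cv2.resize(c['img'][max(y-90,0):y+60,max(x-100,0):x+100],None,fx=3,fy=3))
t=pose([.42,-.36,.029],-120,45); print(rows(s,t))
E
```

```text
time_s: 11.4
tcp_pos: [0.4133, -0.3716, 0.1068]
eef_rot: [180.0, -44.9, -120.0]
contact_force: [-0.3, -0.2, -5.8]
gripper_width: 0.0419
gripper_force: 45.0
[ -0.8  23.8 -43.6  46.2 -58.6 -66.8]
grasp [ 0.41993384 -0.3601261   0.12006821] [-0.35318401 -0.61126412 -0.70824941]
[175.11189746 163.90519925]
(array([-2.145, -0.   ,  2.147]), array([ 0.01,  0.09, -0.01]))
```

View pics/s2.png

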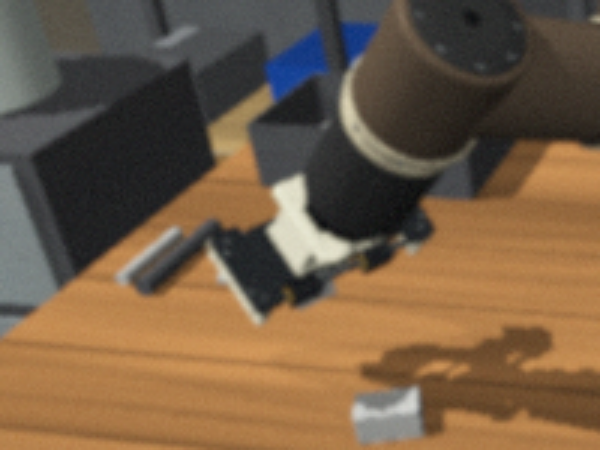

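```bash
python3 -m crank '[{"xyz":[-0.8,0,0.8],"delta_rot":[0,0,0],"claw":1},{"xyz":[-1.4,0,1.4],"delta_rot":[0,0,0],"claw":1},{"xyz":[-1.8,0,1.8],"delta_rot":[0,0,0],"claw":1},{"xyz":[-2.0,0,2.0],"delta_rot":[0,0,0],"claw":1},{"xyz":[-2.1,0,2.1],"delta_rot":[0,0,0],"claw":1},{"xyz":[-2.14,0,2.14],"delta_rot":[0,0,0],"claw":1},{"xyz":[-2.14,0,2.14],"delta_rot":[0,0,0],"claw":1},{"xyz":[-2.14,0,2.14],"delta_rot":[0,0,0],"claw":1}]' 45
```

```text
time_s: 12.45
tcp_pos: [0.4136, -0.3716, 0.0163]
eef_rot: [-180.0, -45.0, -120.0]
contact_force: [-0.6, -1.1, -5.7]
gripper_width: 0.0418
gripper_force: 45.0
```

```bash
python3 -m crank '[{"xyz":[-0.02,0,0.02],"delta_rot":[0,0,0],"claw":1},{"xyz":[-0.035,0,0.035],"delta_rot":[0,0,0],"claw":1},{"xyz":[-0.035,0,0.035],"delta_rot":[0,0,0],"claw":1},{"xyz":[-0.035,0,0.035],"delta_rot":[0,0,0],"claw":1}]' 45
```

```text
time_s: 12.95
tcp_pos: [0.4133, -0.3716, 0.0144]
eef_rot: [180.0, -45.0, -120.0]
contact_force: [0.1, -1.5, -5.3]
gripper_width: 0.0416
gripper_force: 45.0
```

```bash
python3 -m crank '[{"xyz":[-0.015,0,0.015],"delta_rot":[0,0,0],"claw":1},{"xyz":[-0.025,0,0.025],"delta_rot":[0,0,0],"claw":1},{"xyz":[-0.025,0,0.025],"delta_rot":[0,0,0],"claw":1}]' 45
```

```text
time_s: 13.32
tcp_pos: [0.4133, -0.3718, 0.0141]
eef_rot: [-180.0, -45.1, -120.0]
contact_force: [-1.5, 4.6, 3.8]
gripper_width: 0.0415
gripper_force: 45.0
```

```bash
python3 -m crank '[{"xyz":[0,0,0],"delta_rot":[0,0,0],"claw":0.3},{"xyz":[0,0,0],"delta_rot":[0,0,0],"claw":0},{"xyz":[0,0,0],"delta_rot":[0,0,0],"claw":0},{"xyz":[0,0,-1],"delta_rot":[0,0,0],"claw":0},{"xyz":[0,0,-2.5],"delta_rot":[0,0,0],"claw":0},{"xyz":[0,0,-4],"delta_rot":[0,0,0],"claw":0},{"xyz":[2,0,-6],"delta_rot":[0,0,0],"claw":0},{"xyz":[2,0,-6],"delta_rot":[0,0,0],"claw":0},{"xyz":[2,0,-6],"delta_rot":[0,0,0],"claw":0}]'
python3 - <<'E'
from h import *
s=now()
c=cam('wrist'); C=np.array([.4166,-.3661]); print(s[0],proj(c,[np.r_[C,.056],np.r_[C,0]]))
h=np.array([-.5,-.866]);n=np.array([.866,-.5])
print(proj(c,[np.r_[C+a*.02*h+b*.021*n,.056] for a in(-1,1) for b in(-1,1)]).round(0))
cv2.imwrite('pics/w3.png',c['img'])
t=pose(np.r_[C+.01*h,.15],-120,-45);print(rows(s,t))
E
```

```text
time_s: 14.45
tcp_pos: [0.4567, -0.2978, 0.1845]
eef_rot: [-179.8, -44.9, -120.1]
contact_force: [-0.6, 0.5, -0.0]
gripper_width: 0.0878
gripper_force: 0.0
[ 0.45665205 -0.29781984  0.18454745] [[320.29791895 218.49419342]
 [320.39810305 238.33912906]]
[[340. 235.]
 [300. 235.]
 [339. 203.]
 [302. 203.]]
(array([0.666, 0.024, 2.915]), array([-1.90e-01, -8.99e+01,  3.00e-02]))
```

View pics/w3.png

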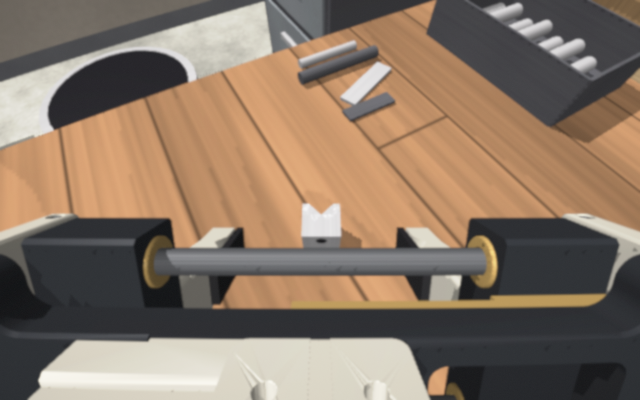

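Block stands on its end: top outline (302–340, 203–235) matches the prediction, groove on the far side. Now the opposite tilt.

```bash
python3 -m crank '[{"xyz":[0.1,0,0.3],"delta_rot":[0,-10,0],"claw":0},{"xyz":[0.15,0,0.6],"delta_rot":[0,-20,0],"claw":0},{"xyz":[0.2,0,0.9],"delta_rot":[0,-30,0],"claw":0},{"xyz":[0.3,0,1.3],"delta_rot":[0,-40,0],"claw":0},{"xyz":[0.4,0,1.6],"delta_rot":[0,-50,0],"claw":0},{"xyz":[0.5,0,2],"delta_rot":[0,-60,0],"claw":0},{"xyz":[0.5,0,2.3],"delta_rot":[0,-70,0],"claw":0},{"xyz":[0.6,0,2.6],"delta_rot":[0,-80,0],"claw":0},{"xyz":[0.67,0.02,2.9],"delta_rot":[-0.2,-89.9,0],"claw":0},{"xyz":[0.67,0.02,2.9],"delta_rot":[-0.2,-89.9,0],"claw":0},{"xyz":[0.67,0.02,2.9],"delta_rot":[-0.2,-89.9,0],"claw":0},{"xyz":[0.67,0.02,2.9],"delta_rot":[-0.2,-89.9,0],"claw":0}]'
python3 - <<'E'
from h import *
s=now();print(r.get_state()['joints'].round(1)); t=pose(np.r_[np.array([.4166,-.3661])+.01*np.array([-.5,-.866]),.031],-120,-45); print(rows(s,t))
E
```

```text
time_s: 16.0
tcp_pos: [0.418, -0.3626, 0.1365]
eef_rot: [179.8, 44.8, -120.0]
contact_force: [-0.4, 0.1, 1.0]
gripper_width: 0.0875
gripper_force: 0.0
[-51.6  28.5   1.5 -41.  -84.9  33.7]
(array([ 2.8  , -0.028,  2.799]), array([ 0.17, -0.22, -0.02]))
```

```bash
python3 -m crank '[{"xyz":[0.8,-0.03,0.8],"delta_rot":[0,0,0],"claw":0},{"xyz":[1.6,-0.03,1.6],"delta_rot":[0,0,0],"claw":0},{"xyz":[2.2,-0.03,2.2],"delta_rot":[0,0,0],"claw":0},{"xyz":[2.6,-0.03,2.6],"delta_rot":[0,0,0],"claw":0},{"xyz":[2.8,-0.03,2.8],"delta_rot":[0,0,0],"claw":0},{"xyz":[2.8,-0.03,2.8],"delta_rot":[0,0,0],"claw":0},{"xyz":[2.8,-0.03,2.8],"delta_rot":[0,0,0],"claw":1},{"xyz":[2.8,-0.03,2.8],"delta_rot":[0,0,0],"claw":1},{"xyz":[2.8,-0.03,2.8],"delta_rot":[0,0,0],"claw":1},{"xyz":[2.8,-0.03,2.8],"delta_rot":[0,0,0],"claw":1},{"xyz":[2.8,-0.03,2.8],"delta_rot":[0,0,0],"claw":1},{"xyz":[2.8,-0.03,2.8],"delta_rot":[0,0,0],"claw":1}]' 45
python3 - <<'E'
from h import *
s=now(); g=s[0]-s[1].apply([0,0,r.pinch_z]); print('grasp',g)
up=(s[0]+[0,0,.13],s[1]); print('up',rows(s,up))
# place: tool x horizontal = jig -y -> yaw=-90-11 ; block centre is ahead/behind grasp
yaw=-101.05; h=np.array([np.cos(np.radians(yaw)),np.sin(np.radians(yaw))])
off=g[2]-.028   # grasp above block centre (standing); becomes horizontal after the roll
seat=np.array([.4502,.1716])
for sg in(1,-1): print(sg, off, seat+sg*off*h)
m0=pose(np.r_[.45,-.08,.2],-105,0); print('mid',rows(s,m0))
m=pose(np.r_[seat,.13],yaw,45); print('via',rows(s,m),rows(m0,m))
E
```

```text
time_s: 17.5
tcp_pos: [0.4177, -0.3639, 0.017]
eef_rot: [179.7, 44.9, -120.2]
contact_force: [0.3, 0.7, 0.8]
gripper_width: 0.0421
gripper_force: 45.0
grasp [ 0.41112703 -0.37542593  0.03035266]
up (array([-3.057,  0.014, -3.071]), array([0., 0., 0.]))
1 0.002352659181506591 [0.44974908 0.16929096]
-1 0.002352659181506591 [0.45065092 0.17390904]
mid (array([-10.042,   3.816,   2.293]), array([ -5.69,  44.63, -14.29]))
via (array([-13.369,   7.852,   8.657]), array([  0.23,  89.01, -21.01])) (array([-7.661,  2.134,  2.15 ]), array([ 1.55, 44.98, -3.74]))
```

```bash
python3 - <<'E'
from h import *
c=cam('wrist'); img=cv2.imread('pics/w2.png'); g=cv2.cvtColor(img,cv2.COLOR_BGR2GRAY).astype(float)
T=np.eye(4);T[:3,:3]=R.from_euler('xyz',[-179.9,-.1,-13.9],degrees=True).as_matrix();T[:3,3]=[.45537,.10979,.22329]
T=T@np.array(optics.capture('wrist')['hand_eye']);c['E']=T[:3,3];c['M']=T[:3,:3]
def dark(p,w):
    x,y=p; a=g[y-w:y+w+1,x-w:x+w+1]; m=a<(a.min()+np.median(a))/2; ys,xs=np.nonzero(m); return (x-w+xs.mean(),y-w+ys.mean())
b=[dark(p,6) for p in[(303,157),(307,229)]];print(np.round(b,1))
B=plane(c,b,.025)[:,:2];L=np.linalg.norm(B[0]-B[1]);x=(B[0]-B[1])/L;y=np.array([-x[1],x[0]])
print(B.round(4),L,'yaw',np.degrees(np.arctan2(x[1],x[0])),'seat',B.mean(0)+.04*y)
pin=plane(c,[(200,201)],.042)[0,:2]; print(pin,'seat from pin+bolts', B.mean(0)+(pin-B.mean(0))*40/130,np.linalg.norm(pin-B.mean(0)), 'yaw',np.degrees(np.arctan2(-(pin-B.mean(0))[0],(pin-B.mean(0))[1])))
cv2.imwrite('pics/seat.png',cv2.resize(img[130:245,180:330],None,fx=5,fy=5,interpolation=cv2.INTER_CUBIC))
ca,sa=np.cos(np.radians(-11)),np.sin(np.radians(-11))
S=np.array([.4502,.1716]);J=np.array([[ca,-sa],[sa,ca]])
q=proj(c,[np.r_[S+J@np.array(v),.026] for v in[(24,25),(24,-25),(-24,-25),(-24,25),(15,31),(-15,31),(-15,-31),(15,-31)] for v in [np.array(v)/1000]])
print(((q-[180,130])*5).round(0).tolist())
E
```

```text
[[302.8 156.8]
 [306.9 228.9]]
[[0.4868 0.1229]
 [0.3959 0.1411]] 0.09271850159844061 yaw -11.348385618236529 seat [0.44925928 0.17120861]
[0.46693016 0.25501481] seat from pin+bolts [0.44924734 0.16984424] 0.1256476329778269 yaw -11.728920856368319
[[352.0, 235.0], [555.0, 224.0], [569.0, 412.0], [373.0, 421.0], [332.0, 272.0], [345.0, 388.0], [590.0, 376.0], [582.0, 259.0]]
```

View pics/seat.png

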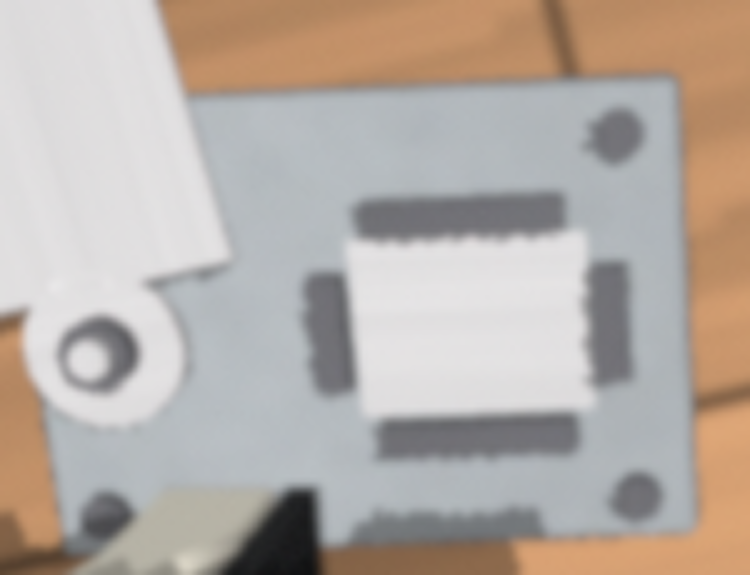

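```bash
python3 -m crank '[{"xyz":[-1,0,-1],"delta_rot":[0,0,0],"claw":1},{"xyz":[-2,0,-2],"delta_rot":[0,0,0],"claw":1},{"xyz":[-3,0,-3],"delta_rot":[0,0,0],"claw":1},{"xyz":[-4,0,-3.5],"delta_rot":[0,0,0],"claw":1},{"xyz":[-5,0.6,-2.6],"delta_rot":[-1,8,-2.5],"claw":1},{"xyz":[-6,1.2,-1.7],"delta_rot":[-2,16,-5],"claw":1},{"xyz":[-7,1.9,-0.7],"delta_rot":[-3,24,-7.5],"claw":1},{"xyz":[-8,2.5,0.3],"delta_rot":[-4,32,-10],"claw":1},{"xyz":[-9,3.1,1.3],"delta_rot":[-5,39,-12.5],"claw":1},{"xyz":[-10,3.8,2.3],"delta_rot":[-5.7,44.6,-14.3],"claw":1},{"xyz":[-10,3.8,2.3],"delta_rot":[-5.7,44.6,-14.3],"claw":1},{"xyz":[-10,3.8,2.3],"delta_rot":[-5.7,44.6,-14.3],"claw":1}]' 45
python3 - <<'E'
from h import *
s=now(); print(r.get_state()['joints'].round(1)); m=pose([.4501,.1728,.13],-101.2,45); print(rows(s,m))
E
```

```text
time_s: 19.1
tcp_pos: [0.4491, -0.0795, 0.1793]
eef_rot: [179.9, 0.0, -104.8]
contact_force: [-0.2, -0.7, -5.0]
gripper_width: 0.0416
gripper_force: 45.0
[ 14.7   1.9 -29.6  -0.1 -58.6 -29.5]
(array([-7.695,  2.085,  2.097]), array([ 1.53, 45.03, -3.37]))
```

```bash
python3 -m crank '[{"xyz":[-1.5,0.4,0],"delta_rot":[0.3,9,-0.7],"claw":1},{"xyz":[-3,0.8,0],"delta_rot":[0.6,18,-1.4],"claw":1},{"xyz":[-4.5,1.2,0.3],"delta_rot":[0.9,27,-2],"claw":1},{"xyz":[-6,1.6,0.9],"delta_rot":[1.2,36,-2.7],"claw":1},{"xyz":[-7.7,2.08,1.5],"delta_rot":[1.53,45,-3.4],"claw":1},{"xyz":[-7.7,2.08,2.1],"delta_rot":[1.53,45,-3.4],"claw":1},{"xyz":[-7.7,2.08,2.1],"delta_rot":[1.53,45,-3.4],"claw":1},{"xyz":[-7.7,2.08,2.1],"delta_rot":[1.53,45,-3.4],"claw":1},{"xyz":[-7.7,2.08,2.1],"delta_rot":[1.53,45,-3.4],"claw":1}]' 45
python3 - <<'E'
from h import *
s=now(); print(r.get_state()['joints'].round(1)); 
for z in(.062,.053,.051): print(rows(s,pose([.4501,.1728,z],-101.2,45)))
c=cam('wrist'); cv2.imwrite('pics/w4.png',c['img'])
print(proj(c,[[.4501,.1728,.13],[.4496,.1704,.02],[.4868,.1229,.025],[.3959,.1411,.025]]).round(0))
E
```

```text
time_s: 20.23
tcp_pos: [0.4502, 0.1575, 0.1192]
eef_rot: [-179.7, -44.7, -101.7]
contact_force: [0.0, -0.3, -5.9]
gripper_width: 0.0419
gripper_force: 45.0
[ 56.2  29.9 -22.   15.8 -80.9 -76.4]
(array([-1.693,  0.113,  1.632]), array([ 0.07,  0.29, -0.36]))
(array([-1.904,  0.114,  1.845]), array([ 0.07,  0.29, -0.36]))
(array([-1.951,  0.114,  1.892]), array([ 0.07,  0.29, -0.36]))
[[325. 261.]
 [324. 299.]
 [273. 253.]
 [375. 253.]]
```

View pics/w4.png

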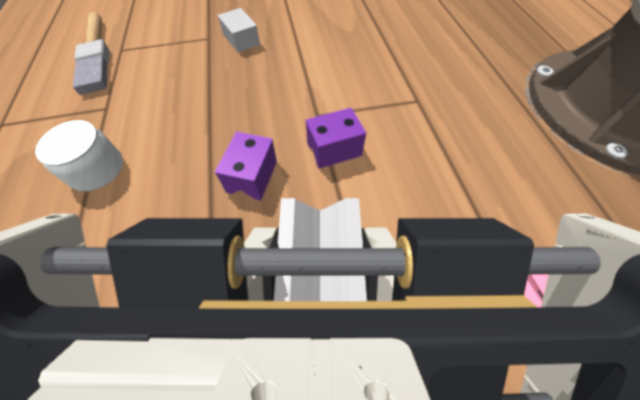

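```bash
python3 -m crank '[{"xyz":[-0.6,0,0.6],"delta_rot":[0,0,0],"claw":1},{"xyz":[-1.1,0.05,1.1],"delta_rot":[0,0,0],"claw":1},{"xyz":[-1.5,0.1,1.5],"delta_rot":[0.07,0.3,-0.36],"claw":1},{"xyz":[-1.65,0.11,1.6],"delta_rot":[0.07,0.3,-0.36],"claw":1},{"xyz":[-1.65,0.11,1.6],"delta_rot":[0.07,0.3,-0.36],"claw":1},{"xyz":[-1.65,0.11,1.6],"delta_rot":[0.07,0.3,-0.36],"claw":1}]' 45
python3 - <<'E'
from h import *
P=[];Q=[]
for i in range(8):
    optics.capture('top'); s=r.get_state(); P.append(s['tcp_pos']);Q.append(R.from_euler('xyz',s['eef_rot'],degrees=True).as_quat())
p=np.mean(P,0);q=R.from_quat(Q).mean(); print(np.std(P,0),p,q.as_euler('xyz',degrees=True),'grasp',p-q.apply([0,0,r.pinch_z]),s['contact_force'])
for z in(.053,.051): print(rows((p,q),pose([.4501,.1728,z],-101.2,45)))
E
```

```text
time_s: 21.02
tcp_pos: [0.4469, 0.1605, 0.0489]
eef_rot: [179.9, -45.2, -101.0]
contact_force: [0.4, 0.6, -5.4]
gripper_width: 0.0417
gripper_force: 45.0
[8.18631294e-05 9.34143743e-05 1.41265597e-04] [0.44674199 0.16031152 0.04860743] [ 179.88597686  -45.24834012 -100.96810042] grasp [0.44931893 0.1734116  0.06184326] [ 0.21342077 -0.77845351 -5.61648694]
(array([-0.201, -0.029,  0.218]), array([-0.05, -0.25,  0.16]))
(array([-0.249, -0.029,  0.265]), array([-0.05, -0.25,  0.16]))
```

```bash
python3 -m crank '[{"xyz":[0,-0.03,0],"delta_rot":[-0.05,-0.25,0.16],"claw":1},{"xyz":[-0.06,-0.03,0.07],"delta_rot":[-0.05,-0.25,0.16],"claw":1},{"xyz":[-0.12,-0.03,0.14],"delta_rot":[-0.05,-0.25,0.16],"claw":1},{"xyz":[-0.18,-0.03,0.2],"delta_rot":[-0.05,-0.25,0.16],"claw":1},{"xyz":[-0.21,-0.03,0.23],"delta_rot":[-0.05,-0.25,0.16],"claw":1},{"xyz":[-0.21,-0.03,0.23],"delta_rot":[-0.05,-0.25,0.16],"claw":1},{"xyz":[-0.21,-0.03,0.23],"delta_rot":[-0.05,-0.25,0.16],"claw":1}]' 45
```

```text
time_s: 22.3
tcp_pos: [0.4474, 0.1596, 0.039]
eef_rot: [180.0, -45.0, -101.2]
contact_force: [0.1, 0.1, -5.2]
gripper_width: 0.042
gripper_force: 45.0
```

```bash
python3 -m crank '[{"xyz":[-0.015,0,0.015],"delta_rot":[0,0,0],"claw":1},{"xyz":[-0.03,0,0.03],"delta_rot":[0,0,0],"claw":1},{"xyz":[-0.03,0,0.03],"delta_rot":[0,0,0],"claw":1},{"xyz":[-0.03,0,0.03],"delta_rot":[0,0,0],"claw":1}]' 45
```

```text
time_s: 22.8
tcp_pos: [0.4474, 0.1596, 0.0379]
eef_rot: [180.0, -45.0, -101.2]
contact_force: [-0.5, 0.7, -2.6]
gripper_width: 0.0415
gripper_force: 45.0
```

```bash
python3 -m crank '[{"xyz":[-0.012,0,0.012],"delta_rot":[0,0,0],"claw":1},{"xyz":[-0.012,0,0.012],"delta_rot":[0,0,0],"claw":1},{"xyz":[-0.012,0,0.012],"delta_rot":[0,0,0],"claw":1}]' 45
```

```text
time_s: 23.18
tcp_pos: [0.4474, 0.1596, 0.0378]
eef_rot: [180.0, -45.1, -101.2]
contact_force: [-3.5, 2.7, 6.4]
gripper_width: 0.0415
gripper_force: 45.0
```

```bash
python3 -m crank '[{"xyz":[0,0,0],"delta_rot":[0,0,0],"claw":0.4},{"xyz":[0,0,0],"delta_rot":[0,0,0],"claw":0.2},{"xyz":[0,0,0],"delta_rot":[0,0,0],"claw":0.2},{"xyz":[0,0,-1],"delta_rot":[0,0,0],"claw":0.2},{"xyz":[0,0,-2],"delta_rot":[0,0,0],"claw":0.1},{"xyz":[0,0,-4],"delta_rot":[0,0,0],"claw":0},{"xyz":[2,0,-6],"delta_rot":[0,0,0],"claw":0},{"xyz":[2,0,-6],"delta_rot":[0,-10,0],"claw":0},{"xyz":[2,0,-6],"delta_rot":[0,-20,0],"claw":0},{"xyz":[2,0,-6],"delta_rot":[0,-30,0],"claw":0},{"xyz":[2,0,-6],"delta_rot":[0,-30,0],"claw":0},{"xyz":[2,0,-6],"delta_rot":[0,-30,0],"claw":0}]'
python3 - <<'E'
from h import *
c=cam('wrist'); p=proj(c,[[.4496,.1704,.06]])[0]; print(now()[0],p)
x,y=p.astype(int); a,b=max(y-100,0),max(x-140,0); im=c['img'][a:a+200,b:b+280]; print(b,a)
cv2.imwrite('pics/w5.png',cv2.resize(im,None,fx=2.8,fy=2.8,interpolation=cv2.INTER_CUBIC))
E
```

```text
time_s: 24.68
tcp_pos: [0.4639, 0.2424, 0.2071]
eef_rot: [180.0, -15.1, -101.2]
contact_force: [0.4, 0.9, -0.4]
gripper_width: 0.0879
gripper_force: 0.0
[0.46389659 0.24272659 0.20643102] [319.53103809 155.25501126]
179 55
```

View pics/w5.png

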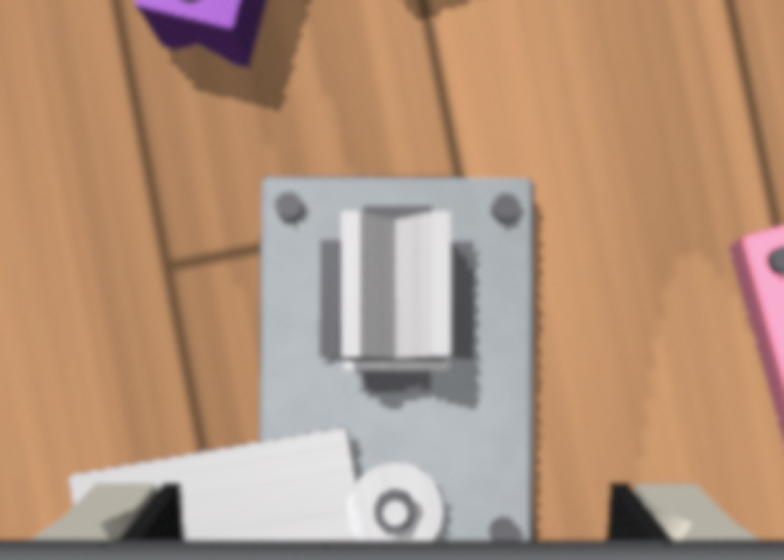

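The V-block (crop 340–450, 208–365) sits square between all four strips, groove up. The cover edge is tilted about 10° past the jig's x, so it is still at its stop. Handing in.

```bash
python3 -c "
from plant import job
print(job.close_job())"
```

```text
the job is handed in; nothing more can be done
None
```

The job is handed in: the cover is open at its stop, and the V-block lies groove up and flat in the seat between the strips. I did not touch the plain block, tin or brush, and it took about 25 s of the 72 s allowed.

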